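# Shut the open drawer to free its neighbour, then stow the loading pad

## Robot

A 6-joint arm with a two-finger parallel gripper is mounted at the origin on the work surface; the furniture and walls round the work are solid. World frame = base frame: x ahead of the robot, y to its left, z up, the work surface at z = 0. Lengths are in m, angles in rad, forces in N, time in s.
With the tool pointing down it reaches from about 0.35 to 0.875 m from the base axis. Payload 15.5 kg.
Tool frame: the origin (TCP) lies on the centre line of the jaws, within the pads' length; the fingertips stand 17 mm ahead of it and the grasp point (between the pads) lies 2 mm behind it; z points along the fingers, y is the line along which they close (so a half turn about z gives the same grasp; the last joint's range is limited). The gripper opens to 85 mm and grips with 20 to 120 N. Pads are 22 mm wide; open, the fingers measure 114 mm over their backs; the gripper's body (76 mm by 85 mm) begins 54 mm behind the grasp point. The pads swing forward as they close: fully open they stand 13 mm farther back than shut.
Start: joints at [1.171, 0.494, 1.345, -0, 1.302, -0.096], TCP at [0.187, 0.596, 0.248] pointing down, gripper open.
Joint ranges: [-2.91, 2.91], [-0.82, 2.16], [0.22, 2.67], [-1.22, 4.37], [0.12, 2.79], [-3.08, 3.08]. Speed limits (rad/s): [1.89, 1.89, 2.57, 3.01, 3.01, 3.01].

## Interface

Orientations are given as a rotation vector (axis times angle).
In Python, from rig import * gives the robot as it stands.
- The arm moves only by the tool step_arm, never from a script. Its argument "moves" is text: rows parted by semicolons, each of 7 numbers parted by spaces: the turn, a rotation vector about the world's x, y, z scaled (see below), then the shift along the world's x, y, z scaled (see below), then the opening, from 0 (shut) to 1 (fully open). In form: ax ay az dx dy dz gripper; .... A call has 1 to 10 rows; each row is the pose to reach, as a shift and turn from the pose commanded when the call began; what a row does not reach only later rows make up. The controller multiplies each number of a shift by 0.1 m and each number of a turn by pi/2 rad. A row lasts 1/10 s, in which the tool goes at most 50 mm and 8.59 degrees, less where a joint would pass 70% of its speed; a pose out of reach is approached as far as the arm can. A call with a number of a shift or a turn outside -1 to 1 is refused whole. A call with a gripper value outside its range is refused whole. The fingers move at their own pace and stop on an object; "grip_force" is the grip in N (left out, the last holds). Time passes only in rows, so rows that repeat a pose let the fingers close. It gives the time, the measured TCP pose, the force, the opening and the grip force at its end, in the units of the state.
- state(): the state, without advancing time (a new reading comes with each control period).
- camera(name): name is "scene" or "top"; returns a dict with "pixels" (384x512x3 uint8, blue, green, red), "depth" (384x512 float32, m along the optical axis (not along the pixel's ray), 0 where there is no reading), "vfov" (degrees; the focal length in pixels is half the picture's height over the tangent of half this angle, whatever the lens; pixels are square), "cx", "cy" (the principal point, pixels), "k1" (the pictures are not rectified: a ray, as slopes to the right and down, at radius r is drawn at 1 + k1 r^2 times it, then the intrinsics apply), "extrinsics" (4x4, takes a point from camera to world coordinates). Camera axes: x right, y down, z forward; pixel columns grow to the right and rows downward; lengths in m; the calibration is good to about 2 mm. A picture is of the moment at which its call begins.
- close_job(): hands the job in; it is judged then, once.
The state is a dict: "clock": time; "joint_pos": joint angles; "joint_velocities": joint speeds; "tau": joint torques, N m; "eef_pos": TCP position; "ee_rot": TCP orientation; "force": force on the tool from outside, world axes, zero at the start; "wrist_torque": the same for the moment, N m; "width": opening from 0.0 (shut) to 1.0 (fully open); "grip_force": force on a finger pad.
Only numpy, scipy, OpenCV 4.12 (cv2) and the standard library are available. Lean on these libraries where they do the work, as an engineer would, in place of code of your own. Each camera call takes 0.05 s, during which the arm holds its last target. There are 200 camera calls.

## Task

The blue parts chest lets only one of its two drawers out at a time. Push the drawer that was left open fully home, by feel, until it has gone over its catch and stops (its front is no guide to how deep that is), then pull the other one well out (about two thirds of its travel or more), put the brass loading pad in it and leave that drawer open; do not slam or force the drawers, and leave the other small plates where they lie.

Things in the scene. Friction and masses are not known exactly. Their poses are not given: they have to be found in the camera images.
- chest: blue steel parts chest fixed on the table, 140 deep (x) x 300 wide (y) x 88 mm high, black mat on top, two grey drawers side by side (centres 72 mm left and right of its middle). Origin: under its centre, on the table; x points into the chest, face at x = -70 mm, z up. Interlock: while one drawer is more than 3 mm short of its home, a hidden pin locks the other, leaving it 3 to 7 mm of play
- drawer_a: starts open, left or right; two plates fixed inside. Origin: on its front face, mid-width, at inner-floor level (24 mm over the table). x points into the chest: it opens along -x; z up. Front panel 142 wide, 66 high, 6 thick, in front of the chest's face. Where it is home must be felt: origin anywhere from -104 to -80 mm in the chest's x; starts at -157 to -128 mm
- drawer_b: the drawer that starts shut and locked; empty. Built like drawer_a, same origin and axes; its home is at x = -92 mm in the chest's frame (a 16 mm gap behind the panel), travel 95 mm. Inside: x 6 to 127 mm, y -55 to 55 mm from the origin, walls 36 mm high above the floor; it must be out to be reached from above
- drawer_a_handle (a point): centre of drawer_a's bar handle: level steel bar 10 mm thick along the drawer's y, 70 mm long between two posts, 40 mm in front of the front face, 60 mm over the table; pinch it from above (35 mm clear behind it). The last 12 mm to home go over a spring catch that resists with 6 to 15 N and gives way 3 mm short of home; then a stiff buffer stops it (15 N per mm)
- drawer_b_handle (a point): centre of drawer_b's bar handle, same as drawer_a's. Once unlocked, pulling it off its spring catch takes 6 to 15 N, then it runs freely (about 2 N); locked, it stops dead after 3 to 7 mm. A push or pull of more than about 35 N is forcing it (catch, buffer and lock may take 50 N in all)
- loading_pad: square brass loading pad, 34 x 34 mm, 17 mm thick (20 mm with the low boss on top, which has a pale dot), 0.2 to 0.4 kg; lies flat on the table. Origin: centre of its underside
- toothed_plate: bystander: dark toothed steel plate, 33 x 33 x 10 mm, loose; origin: centre of its underside
- grid_plate_a: bystander: brass plate with a grid of dark holes, 33 x 33 x 9 mm, loose; origin: centre of its underside
- porous_stone_a: bystander: tan square porous stone, 33 x 33 x 8 mm, loose; origin: centre of its underside
Mind the look-alikes: they are no part of the job. Leave any green look-alike of the loading_pad alone.

How it is judged:
By the outcome, as a careful person would: the job done as asked, in the order asked, and still so for the second after the job is handed in, with the robot touching nothing.
It also fails if it takes over 64 s, if anything falls off the work surface, if the arm or the gripper's body presses on something with over 40 N, if the wrist force passes 120 N, or if a joint passes its speed limit or range.

## Working session

There is one attempt and no reset: what is moved stays moved. The work goes in short steps, Python scripts to look and compute and a tool call to move; the robot and the scene stay as the last step left them, time stands still between calls to the robot, and variables do not carry over. Pictures are saved under pics/ and viewed, at most 10 in all, crops included, and the job is handed in when it is done.

Besides the shell and the picture viewer there is one more tool, called after "Call:" as name(argument=value, ...) on one line, values as JSON. step_arm: Moves the arm, as the interface text tells. Its arguments: {"type":"object","properties":{"moves":{"type":"string"},"grip_force":{"type":"number"}},"required":["moves"]}

```bash
mkdir -p pics
cat > h.py <<'E'
from rig import *
import numpy as np, cv2
def snap(n):
    c=camera(n); np.savez(f'pics/{n}.npz',**c); return c
def ray(c,u,v):
    f=192/np.tan(np.radians(c['vfov'])/2)
    K=np.array([[f,0,c['cx']],[0,f,c['cy']],[0,0,1.]])
    p=cv2.undistortPoints(np.array([[[u,v]]],float),K,np.array([c['k1'],0,0,0.]))[0,0]
    return np.array([p[0],p[1],1])
def pt(c,u,v,z=None):
    r=ray(c,u,v);E=np.array(c['extrinsics']);d=E[:3,:3]@r
    if z is None: s=c['depth'][int(round(v)),int(round(u))]
    else: s=(z-E[2,3])/d[2]
    return E[:3,3]+s*d
E
python3 - <<'E'
from h import *
for n in('scene','top'):
    c=snap(n); cv2.imwrite(f'pics/{n}0.png',cv2.resize(c['pixels'],(768,576),interpolation=cv2.INTER_CUBIC))
    print(n,c['vfov'],c['k1'],np.round(c['extrinsics'],3).tolist())
print(state())
E
```

```text
scene 43.21699933803609 0.06880235826511488 [[0.902, -0.33, 0.278, 0.21], [-0.432, -0.685, 0.587, -0.699], [-0.003, -0.65, -0.76, 0.887], [0.0, 0.0, 0.0, 1.0]]
top 56.61325491454574 -0.08434313231915111 [[0.002, -0.995, 0.097, 0.408], [-1.0, -0.003, -0.01, -0.071], [0.01, -0.097, -0.995, 1.082], [0.0, 0.0, 0.0, 1.0]]
{'clock': 0.1, 'joint_pos': array([ 1.17152888e+00,  4.94164527e-01,  1.34604895e+00,  1.27506251e-05,
        1.30249071e+00, -9.54934759e-02]), 'joint_velocities': array([ 0.00013931, -0.00123717, -0.00310998, -0.000322  ,  0.00166261,
       -0.00017844]), 'tau': array([ 1.66781647e-03, -8.83590174e+01, -3.84559143e+01, -1.47121449e-05,
        5.00792565e-03, -4.33542107e-05]), 'eef_pos': array([0.18682746, 0.59611708, 0.24773968]), 'ee_rot': array([-4.75296679e-01, -3.10514246e+00,  1.68794960e-03]), 'force': array([-0.08840416, -0.31867133, -0.32113644]), 'wrist_torque': array([-0.01663172, -0.02139354,  0.03831327]), 'grip_force': 0.0, 'width': 0.9981872784386145}
```

View pics/top0.png

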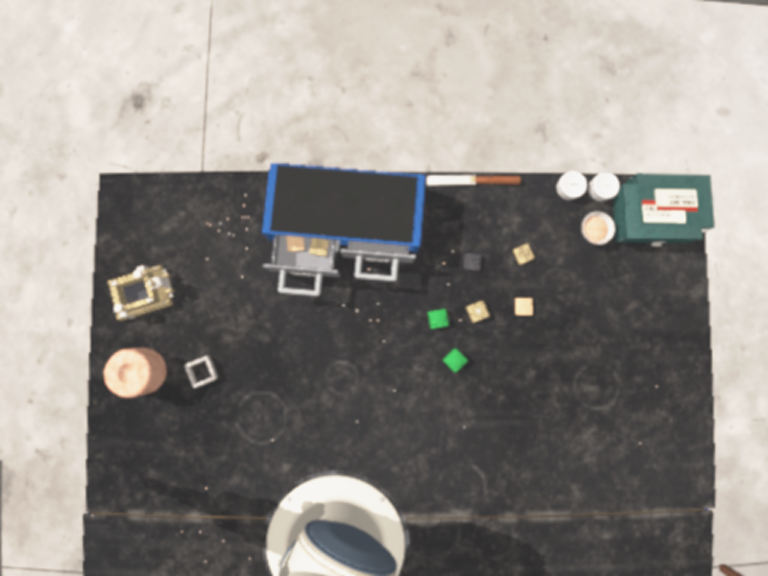

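View pics/scene0.png

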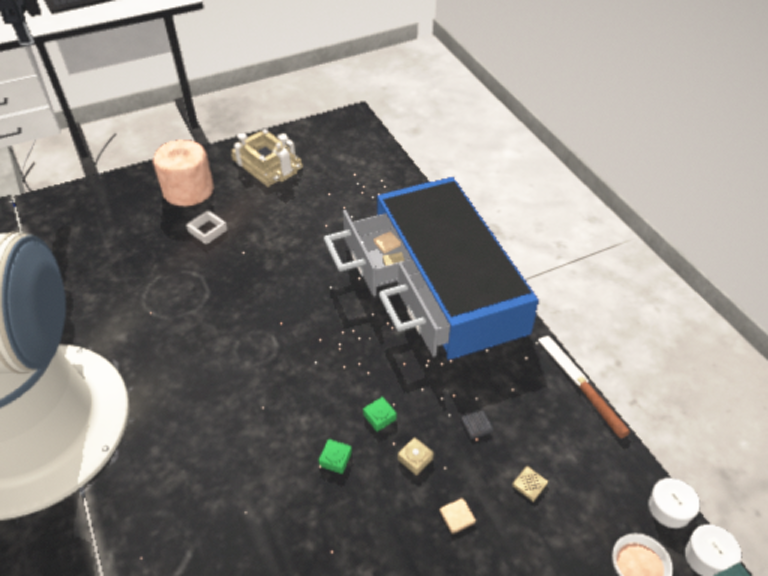

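The chest is at the top centre, at about (345,205) in top0. The left drawer is open, with its handle at (300,292); the right one is shut, with its handle at (376,277). The brass pad is at (478,311) in top0 and (415,455) in scene0. I'll enlarge both.

Run:
```python
import numpy as np,cv2
t=np.load('pics/top.npz')['pixels'];s=np.load('pics/scene.npz')['pixels']
# top crop: u 165..365, v 100..250 x4
cv2.imwrite('pics/tc.png',cv2.resize(t[100:250,165:365],(800,600),interpolation=cv2.INTER_CUBIC))
cv2.imwrite('pics/sc.png',cv2.resize(s[110:335,200:400],(800,900),interpolation=cv2.INTER_CUBIC)[:600])
```

```text
(no output)
```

View pics/tc.png

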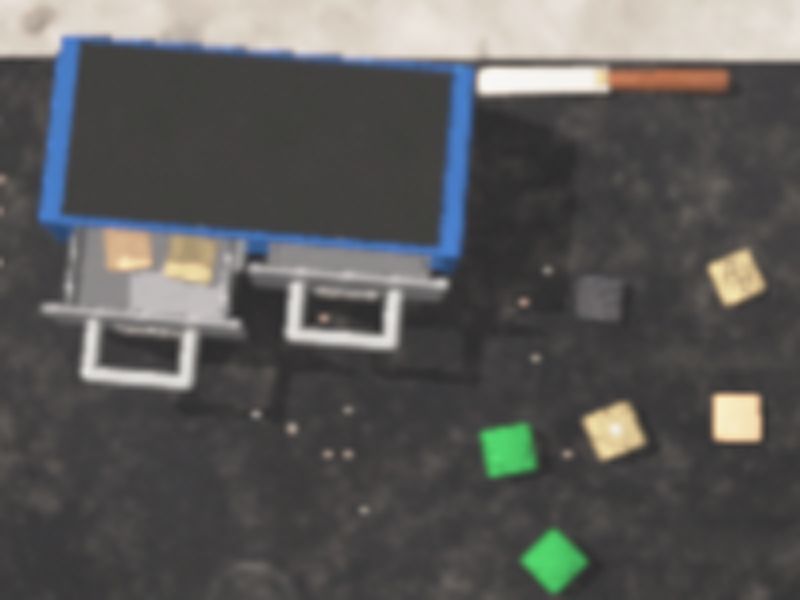

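View pics/sc.png

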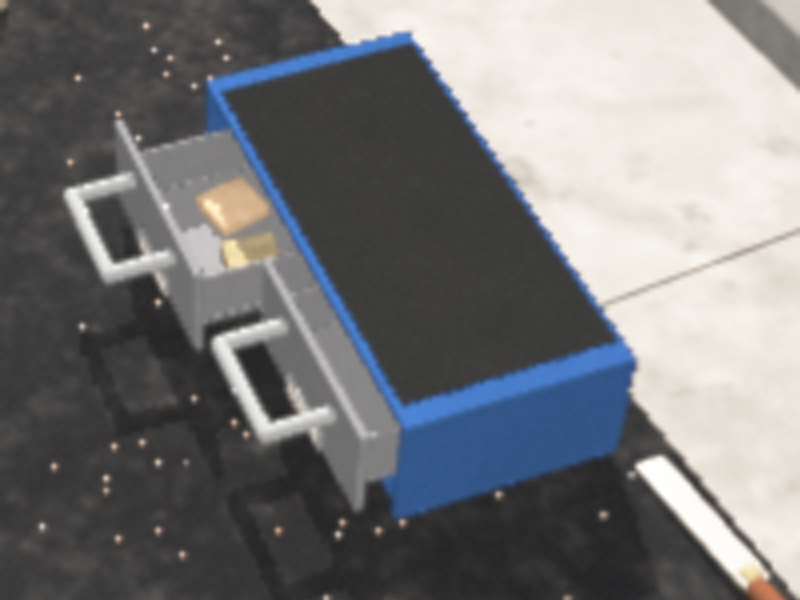

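The crops show:
- **Handle a bar (tc):** (86,377) to (191,384).
- **Handle b bar (tc):** (290,337) to (396,344).
- **Pad dot (tc):** (614,430).
- **Chest top corners (tc):** (64,38), (474,66), (459,252) and (42,222).
- **Bars in sc:** a (72,193) to (107,276), and b (220,342) to (267,436).

Run:
```python
from h import *
T=dict(np.load('pics/top.npz'));S=dict(np.load('pics/scene.npz'))
t=lambda x,y,z=None:pt(T,165+x/4-.375,100+y/4-.375,z)
s=lambda x,y,z=None:pt(S,200+x/4-.375,110+y/4-.375,z)
r=lambda *a:print(*[np.round(i,4) if not isinstance(i,str) else i for i in a])
C=[t(*p,.088) for p in((64,38),(474,66),(459,252),(42,222))]
r('chest',*C,'mean',np.mean(C,0)); 
x1=(C[0]+C[1]-C[2]-C[3])/2; y1=(C[0]+C[3]-C[1]-C[2])/2
r('dims',np.linalg.norm(x1),np.linalg.norm(y1),'yaw',np.arctan2(x1[1],x1[0]),np.arctan2(-y1[0],y1[1]))
C=[s(*p,.088) for p in((210,82),(408,35),(632,350),(402,413))]
r('chestS',*C,'mean',np.mean(C,0),np.arctan2(-(C[0]-C[3])[0],(C[0]-C[3])[1]))
for n,f,p,q in(('a',t,(86,377),(191,384)),('a',s,(72,193),(107,276)),('b',t,(290,337),(396,344)),('b',s,(220,342),(267,436))):
    A,B=f(*p,.06),f(*q,.06); d=A-B
    r(n,A,B,(A+B)/2,np.linalg.norm(d),np.arctan2(-d[0],d[1]))
r('pad',t(614,430,.02),t(614,430),pt(S,415/1.5-.17,452/1.5-.17,.02),pt(S,415/1.5-.17,452/1.5-.17))
P=[t(*p,.017) for p in((583,413),(632,401),(648,443),(600,462))];r('padc',*P,np.mean(P,0),[np.arctan2((P[i]-P[j])[1],(P[i]-P[j])[0]) for i,j in((1,0),(2,3),(0,3),(1,2))])
```

```text
chest [0.7406 0.1251 0.088 ] [ 0.7206 -0.1702  0.088 ] [ 0.5849 -0.1583  0.088 ] [0.6057 0.1372 0.088 ] mean [ 0.6629 -0.0166  0.088 ]
dims 0.1358 0.2961 yaw -0.0882 -0.0691
chestS [0.6043 0.1283 0.088 ] [0.7365 0.1139 0.088 ] [ 0.7161 -0.17    0.088 ] [ 0.5818 -0.1546  0.088 ] mean [ 0.6597 -0.0206  0.088 ] -0.0792
a [0.4979 0.1084 0.06  ] [0.4931 0.0326 0.06  ] [0.4955 0.0705 0.06  ] 0.076 -0.0638
a [0.4987 0.1023 0.06  ] [0.4901 0.0296 0.06  ] [0.4944 0.066  0.06  ] 0.0731 -0.1178
b [ 0.5273 -0.0384  0.06  ] [ 0.5224 -0.1148  0.06  ] [ 0.5249 -0.0766  0.06  ] 0.0766 -0.0636
b [ 0.5273 -0.0453  0.06  ] [ 0.5207 -0.1178  0.06  ] [ 0.524  -0.0816  0.06  ] 0.0728 -0.0908
pad [ 0.4626 -0.2798  0.02  ] [ 0.4627 -0.28    0.0194] [ 0.4594 -0.2865  0.02  ] [ 0.4598 -0.2857  0.0184]
padc [ 0.4755 -0.2572  0.017 ] [ 0.4846 -0.2944  0.017 ] [ 0.453 -0.306  0.017] [ 0.4388 -0.2695  0.017 ] [ 0.463  -0.2818  0.017 ] [-1.3315 -1.199   0.3239  0.352 ]
```

Call:
step_arm(moves="0 0 -0.143 0.51 -0.88 0 0.35;0 0 -0.143 0.51 -0.88 0 0.35;0 0 -0.143 0.51 -0.88 0 0.35", grip_force=60)

```text
clock: 0.4
eef_pos: [0.2396, 0.5042, 0.248]
ee_rot: [0.829, 3.03, -0.004]
force: [-1.8, 0.1, -0.5]
width: 0.516
grip_force: 0.0
```

Call:
step_arm(moves="0 0 -0.143 0.51 -0.88 0 0.35;0 0 -0.143 0.51 -0.88 0 0.35;0 0 -0.143 0.51 -0.88 0 0.35")

```text
clock: 0.7
eef_pos: [0.2906, 0.4166, 0.2481]
ee_rot: [1.163, 2.918, -0.003]
force: [-0.3, 0.1, -0.8]
width: 0.351
grip_force: 0.0
```

Call:
step_arm(moves="0 0 -0.143 0.51 -0.88 0 0.35;0 0 -0.143 0.51 -0.88 0 0.35;0 0 -0.143 0.51 -0.88 0 0.35")

```text
clock: 1.0
eef_pos: [0.3418, 0.329, 0.2482]
ee_rot: [1.483, 2.769, -0.002]
force: [-0.8, -0.1, -0.9]
width: 0.348
grip_force: 0.0
```

Call:
step_arm(moves="0 0 -0.143 0.51 -0.88 -0.3 0.35;0 0 -0.143 0.51 -0.88 -0.3 0.35;0 0 -0.143 0.51 -0.88 -0.3 0.35")

```text
clock: 1.3
eef_pos: [0.3922, 0.2416, 0.217]
ee_rot: [-1.783, -2.586, 0.003]
force: [-0.3, 1.4, -0.4]
width: 0.351
grip_force: 0.0
```

Call:
step_arm(moves="0 0 -0.143 0.51 -0.88 -0.3 0.35;0 0 -0.143 0.51 -0.88 -0.3 0.35;0 0 -0.143 0.51 -0.88 -0.3 0.35")

```text
clock: 1.6
eef_pos: [0.4437, 0.1538, 0.187]
ee_rot: [-2.061, -2.371, 0.002]
force: [0.8, 0.6, -0.4]
width: 0.353
grip_force: 0.0
```

Call:
step_arm(moves="0 0 -0.143 0.51 -0.88 -0.3 0.35;0 0 -0.143 0.51 -0.88 -0.3 0.35;0 0 -0.143 0.51 -0.88 -0.3 0.35;0 0 -0.143 0.51 -0.88 -0.3 0.35")

```text
clock: 2.0
eef_pos: [0.4934, 0.0682, 0.1578]
ee_rot: [-2.309, -2.129, 0.001]
force: [-0.3, 0.8, 0.2]
width: 0.347
grip_force: 0.0
```

Call:
step_arm(moves="0 0 0 0.015 0 -0.5 0.35;0 0 0 0.015 0 -0.75 0.35;0 0 0 0.015 0 -1 0.35;0 0 0 0.015 0 -1 0.35;0 0 0 0.015 0 -1 0.35")

```text
clock: 2.5
eef_pos: [0.4942, 0.0696, 0.0589]
ee_rot: [-2.307, -2.132, 0.0]
force: [0.0, -0.2, 1.0]
width: 0.348
grip_force: 0.0
```

Call:
step_arm(moves="0 0 0 0 0 0 0.2;0 0 0 0 0 0 0.15;0 0 0 0 0 0 0.1;0 0 0 0 0 0 0;0 0 0 0 0 0 0;0 0 0 0 0 0 0", grip_force=40)

```text
clock: 3.1
eef_pos: [0.4952, 0.0686, 0.0595]
ee_rot: [2.309, 2.129, 0.003]
force: [-0.9, 3.7, 13.7]
width: 0.098
grip_force: 39.1
```

Call:
step_arm(moves="0 0 0 0.02 -0.002 0 0;0 0 0 0.04 -0.003 0 0;0 0 0 0.06 -0.005 0 0;0 0 0 0.08 -0.006 0 0;0 0 0 0.1 -0.008 0 0;0 0 0 0.12 -0.01 0 0")

```text
clock: 3.7
eef_pos: [0.5072, 0.0676, 0.0595]
ee_rot: [2.309, 2.129, 0.003]
force: [-1.7, 3.2, 12.6]
width: 0.097
grip_force: 39.1
```

Call:
step_arm(moves="0 0 0 0.01 -0.001 0 0;0 0 0 0.02 -0.002 0 0;0 0 0 0.03 -0.002 0 0;0 0 0 0.04 -0.003 0 0")

```text
clock: 4.1
eef_pos: [0.5112, 0.0673, 0.0595]
ee_rot: [2.309, 2.129, 0.003]
force: [-1.4, 3.5, 12.9]
width: 0.097
grip_force: 39.2
```

Call:
step_arm(moves="0 0 0 0.01 -0.001 0 0;0 0 0 0.02 -0.002 0 0;0 0 0 0.02 -0.002 0 0")

```text
clock: 4.4
eef_pos: [0.5134, 0.0671, 0.0595]
ee_rot: [2.309, 2.129, 0.003]
force: [-0.7, 2.6, 11.1]
width: 0.104
grip_force: 39.1
```

Call:
step_arm(moves="0 0 0 0.01 -0.001 0 0;0 0 0 0.02 -0.002 0 0;0 0 0 0.02 -0.002 0 0")

```text
clock: 4.7
eef_pos: [0.5154, 0.0669, 0.0595]
ee_rot: [2.309, 2.129, 0.003]
force: [-0.4, 4.1, 10.6]
width: 0.098
grip_force: 39.1
```

Call:
step_arm(moves="0 0 0 0.01 -0.001 0 0;0 0 0 0.02 -0.002 0 0;0 0 0 0.02 -0.002 0 0")

```text
clock: 5.0
eef_pos: [0.5174, 0.0668, 0.0595]
ee_rot: [2.309, 2.129, 0.003]
force: [-1.3, 4.2, 11.6]
width: 0.098
grip_force: 39.1
```

Call:
step_arm(moves="0 0 0 0.01 -0.001 0 0;0 0 0 0.02 -0.002 0 0;0 0 0 0.02 -0.002 0 0")

```text
clock: 5.3
eef_pos: [0.5194, 0.0666, 0.0595]
ee_rot: [2.309, 2.129, 0.003]
force: [-1.0, 5.4, 10.4]
width: 0.095
grip_force: 39.1
```

Call:
step_arm(moves="0 0 0 0.01 -0.001 0 0;0 0 0 0.02 -0.002 0 0;0 0 0 0.02 -0.002 0 0")

```text
clock: 5.6
eef_pos: [0.5214, 0.0664, 0.0595]
ee_rot: [2.309, 2.129, 0.003]
force: [0.8, 5.1, 9.8]
width: 0.098
grip_force: 39.1
```

Call:
step_arm(moves="0 0 0 0.01 -0.001 0 0;0 0 0 0.02 -0.002 0 0;0 0 0 0.02 -0.002 0 0")

```text
clock: 5.9
eef_pos: [0.5233, 0.0663, 0.0595]
ee_rot: [2.309, 2.129, 0.003]
force: [-0.0, 5.6, 10.9]
width: 0.103
grip_force: 39.2
```

Call:
step_arm(moves="0 0 0 0.01 -0.001 0 0;0 0 0 0.02 -0.002 0 0;0 0 0 0.02 -0.002 0 0")

```text
clock: 6.2
eef_pos: [0.5247, 0.0661, 0.0595]
ee_rot: [2.309, 2.13, 0.002]
force: [-3.5, 6.9, 13.6]
width: 0.1
grip_force: 39.5
```

Call:
step_arm(moves="0 0 0 0.01 -0.001 0 0;0 0 0 0.02 -0.002 0 0;0 0 0 0.02 -0.002 0 0")

```text
clock: 6.5
eef_pos: [0.5257, 0.0661, 0.0595]
ee_rot: [-2.309, -2.129, -0.0]
force: [-8.7, 7.8, 18.2]
width: 0.104
grip_force: 40.0
```

Call:
step_arm(moves="0 0 0 0.01 -0.001 0 0;0 0 0 0.02 -0.002 0 0;0 0 0 0.02 -0.002 0 0")

```text
clock: 6.8
eef_pos: [0.528, 0.0659, 0.0595]
ee_rot: [-2.309, -2.129, -0.001]
force: [-7.1, 7.8, 15.2]
width: 0.097
grip_force: 39.7
```

Call:
step_arm(moves="0 0 0 0.01 -0.001 0 0;0 0 0 0.02 -0.002 0 0;0 0 0 0.02 -0.002 0 0")

```text
clock: 7.1
eef_pos: [0.5304, 0.0657, 0.0595]
ee_rot: [-2.309, -2.13, -0.002]
force: [-3.8, 7.0, 13.8]
width: 0.1
grip_force: 39.5
```

Call:
step_arm(moves="0 0 0 0.01 -0.001 0 0;0 0 0 0.01 -0.001 0 0")

```text
clock: 7.3
eef_pos: [0.5316, 0.0656, 0.0595]
ee_rot: [2.309, 2.13, 0.002]
force: [-3.2, 8.4, 13.9]
width: 0.105
grip_force: 39.5
```

Call:
step_arm(moves="0 0 0 0.01 -0.001 0 0;0 0 0 0.01 -0.001 0 0")

```text
clock: 7.5
eef_pos: [0.5327, 0.0655, 0.0595]
ee_rot: [2.309, 2.13, 0.002]
force: [-2.3, 7.8, 11.5]
width: 0.096
grip_force: 39.4
```

Call:
step_arm(moves="0 0 0 0.01 -0.001 0 0;0 0 0 0.01 -0.001 0 0")

```text
clock: 7.7
eef_pos: [0.534, 0.0654, 0.0595]
ee_rot: [2.309, 2.129, 0.003]
force: [-1.5, 7.3, 9.6]
width: 0.1
grip_force: 39.3
```

Call:
step_arm(moves="0 0 0 0.005 0 0 0;0 0 0 0.01 -0.001 0 0;0 0 0 0.01 -0.001 0 0")

```text
clock: 8.0
eef_pos: [0.535, 0.0653, 0.0595]
ee_rot: [2.309, 2.129, 0.003]
force: [-1.4, 7.9, 12.2]
width: 0.102
grip_force: 39.3
```

Call:
step_arm(moves="0 0 0 0.005 0 0 0;0 0 0 0.01 -0.001 0 0;0 0 0 0.01 -0.001 0 0")

```text
clock: 8.3
eef_pos: [0.5355, 0.0652, 0.0595]
ee_rot: [-2.309, -2.13, -0.002]
force: [-3.3, 8.5, 13.9]
width: 0.102
grip_force: 39.6
```

Call:
step_arm(moves="0 0 0 0.005 0 0 0;0 0 0 0.005 0 0 0")

```text
clock: 8.5
eef_pos: [0.5356, 0.0652, 0.0595]
ee_rot: [-2.309, -2.129, -0.001]
force: [-6.2, 8.7, 16.3]
width: 0.097
grip_force: 39.9
```

Call:
step_arm(moves="0 0 0 0.005 0 0 0;0 0 0 0.005 0 0 0;0 0 0 0.005 0 0 0")

```text
clock: 8.8
eef_pos: [0.5358, 0.0652, 0.0595]
ee_rot: [-2.309, -2.129, -0.001]
force: [-7.9, 8.2, 17.5]
width: 0.1
grip_force: 39.9
```

Call:
step_arm(moves="0 0 0 0.005 0 0 0;0 0 0 0.005 0 0 0;0 0 0 0.005 0 0 0")

```text
clock: 9.1
eef_pos: [0.536, 0.0652, 0.0595]
ee_rot: [-2.309, -2.129, 0.0]
force: [-9.5, 8.2, 18.7]
width: 0.098
grip_force: 40.2
```

Call:
step_arm(moves="0 0 0 0.005 0 0 0;0 0 0 0.005 0 0 0;0 0 0 0.005 0 0 0")

```text
clock: 9.4
eef_pos: [0.5362, 0.0652, 0.0594]
ee_rot: [-2.308, -2.129, 0.001]
force: [-11.8, 8.3, 20.9]
width: 0.104
grip_force: 40.3
```

Call:
step_arm(moves="0 0 0 0.01 -0.001 0 0;0 0 0 0.01 -0.001 0 0;0 0 0 0.01 -0.001 0 0")

```text
clock: 9.7
eef_pos: [0.5366, 0.0652, 0.0594]
ee_rot: [-2.308, -2.128, 0.002]
force: [-14.0, 7.8, 23.5]
width: 0.097
grip_force: 40.6
```

Call:
step_arm(moves="0 0 0 0.01 -0.001 0 0;0 0 0 0.01 -0.001 0 0;0 0 0 0.01 -0.001 0 0")

```text
clock: 10.0
eef_pos: [0.5369, 0.0651, 0.0594]
ee_rot: [-2.307, -2.128, 0.003]
force: [-17.9, 8.6, 27.2]
width: 0.096
grip_force: 41.0
```

Call:
step_arm(moves="0 0 0 0.01 -0.001 0 0;0 0 0 0.01 -0.001 0 0;0 0 0 0.01 -0.001 0 0")

```text
clock: 10.3
eef_pos: [0.5372, 0.065, 0.0594]
ee_rot: [-2.306, -2.127, 0.005]
force: [-21.3, 9.3, 29.3]
width: 0.098
grip_force: 41.4
```

Call:
step_arm(moves="0 0 0 -0.015 0.001 0 0;0 0 0 -0.03 0.002 0 0;0 0 0 -0.03 0.002 0 0")

```text
clock: 10.6
eef_pos: [0.5364, 0.0651, 0.0595]
ee_rot: [-2.309, -2.129, 0.0]
force: [-8.7, 7.4, 18.7]
width: 0.098
grip_force: 40.2
```

Call:
step_arm(moves="0 0 0 0 0 0 0.15;0 0 0 0 0 0 0.3;0 0 0 0 0 0 0.35;0 0 0 0 0 0 0.35")

```text
clock: 11.0
eef_pos: [0.5377, 0.0644, 0.0584]
ee_rot: [2.309, 2.13, 0.0]
force: [-0.1, -0.1, -0.1]
width: 0.353
grip_force: 0.0
```

Call:
step_arm(moves="0 0 0 0 0 0.4 0.35;0 0 0 0 0 0.7 0.35;0 0 0 0 0 0.7 0.35;0 0 0 -0.07 -0.4 0.7 0.35;0 0 0 -0.07 -0.72 0.7 0.35;0 0 0 -0.07 -0.72 0.7 0.35")

```text
clock: 11.6
eef_pos: [0.5304, -0.0105, 0.128]
ee_rot: [2.312, 2.127, -0.001]
force: [-0.4, 0.5, 0.1]
width: 0.353
grip_force: 0.0
```

Run:
```python
from h import *
c=snap('top');cv2.imwrite('pics/t2.png',cv2.resize(c['pixels'][130:220,165:285],(800,600),interpolation=cv2.INTER_CUBIC))
```

```text
(no output)
```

View pics/t2.png

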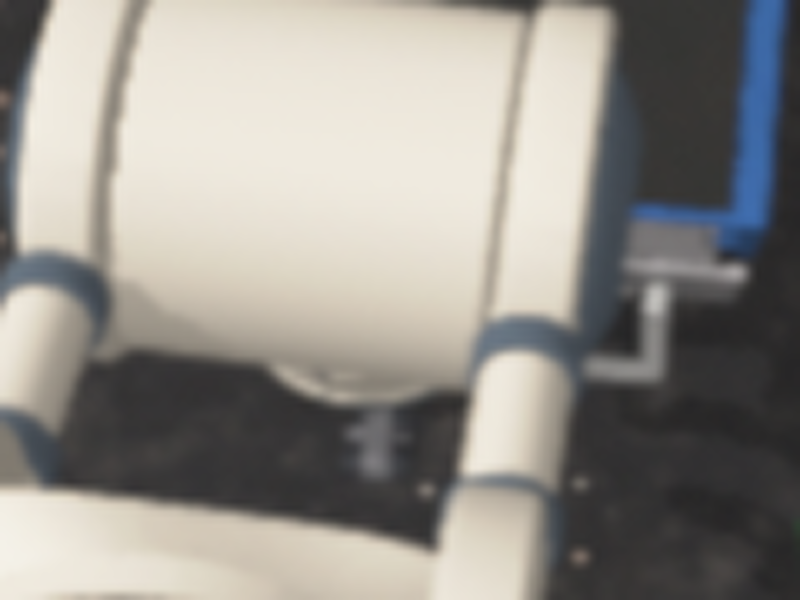

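The arm hides drawer a; only drawer b's corner and the end of its handle, at (655,365), can be seen. I'll go on to handle b, where the lock can be felt.

Call:
step_arm(moves="0 0 0 -0.06 -0.4 0 0.35;0 0 0 -0.06 -0.69 0 0.35;0 0 0 -0.06 -0.69 0 0.35;0 0 0 -0.06 -0.69 -0.4 0.35;0 0 0 -0.06 -0.69 -0.69 0.35;0 0 0 -0.06 -0.69 -0.69 0.35;0 0 0 -0.06 -0.69 -0.69 0.35")

```text
clock: 12.35
eef_pos: [0.5244, -0.0757, 0.0594]
ee_rot: [-2.308, -2.13, 0.001]
force: [-0.2, -1.0, 0.3]
width: 0.352
grip_force: 0.0
```

Call:
step_arm(moves="0 0 0 0 0 0 0.2;0 0 0 0 0 0 0.15;0 0 0 0 0 0 0.1;0 0 0 0 0 0 0;0 0 0 0 0 0 0;0 0 0 0 0 0 0")

```text
clock: 12.95
eef_pos: [0.5252, -0.0765, 0.0605]
ee_rot: [2.308, 2.129, 0.002]
force: [0.2, 2.3, 10.0]
width: 0.096
grip_force: 39.1
```

Call:
step_arm(moves="0 0 0 -0.01 0.001 0 0;0 0 0 -0.02 0.002 0 0;0 0 0 -0.03 0.002 0 0;0 0 0 -0.03 0.002 0 0")

```text
clock: 13.35
eef_pos: [0.5232, -0.0764, 0.0606]
ee_rot: [2.307, 2.128, 0.004]
force: [3.6, 3.8, 6.6]
width: 0.1
grip_force: 39.4
```

Call:
step_arm(moves="0 0 0 -0.01 0.001 0 0;0 0 0 -0.02 0.002 0 0;0 0 0 -0.02 0.002 0 0")

```text
clock: 13.65
eef_pos: [0.5211, -0.0762, 0.0606]
ee_rot: [2.307, 2.128, 0.004]
force: [3.7, 4.1, 8.0]
width: 0.096
grip_force: 39.5
```

Call:
step_arm(moves="0 0 0 -0.01 0.001 0 0;0 0 0 -0.02 0.002 0 0;0 0 0 -0.02 0.002 0 0")

```text
clock: 13.95
eef_pos: [0.5187, -0.076, 0.0605]
ee_rot: [2.308, 2.128, 0.003]
force: [2.1, 2.7, 9.3]
width: 0.097
grip_force: 39.7
```

Call:
step_arm(moves="0 0 0 -0.01 0.001 0 0;0 0 0 -0.02 0.002 0 0;0 0 0 -0.02 0.002 0 0")

```text
clock: 14.25
eef_pos: [0.5165, -0.0758, 0.0606]
ee_rot: [2.308, 2.128, 0.003]
force: [0.3, 2.2, 9.5]
width: 0.098
grip_force: 39.8
```

Call:
step_arm(moves="0 0 0 -0.01 0.001 0 0;0 0 0 -0.02 0.002 0 0;0 0 0 -0.02 0.002 0 0")

```text
clock: 14.55
eef_pos: [0.5143, -0.0756, 0.0605]
ee_rot: [2.308, 2.129, 0.002]
force: [0.3, 1.9, 11.7]
width: 0.097
grip_force: 39.9
```

Call:
step_arm(moves="0 0 0 -0.01 0.001 0 0;0 0 0 -0.02 0.002 0 0;0 0 0 -0.02 0.002 0 0")

```text
clock: 14.85
eef_pos: [0.5125, -0.0754, 0.0605]
ee_rot: [2.308, 2.128, 0.003]
force: [0.9, 1.0, 9.3]
width: 0.102
grip_force: 39.7
```

Call:
step_arm(moves="0 0 0 -0.04 0.003 0 0;0 0 0 -0.08 0.006 0 0;0 0 0 -0.12 0.009 0 0;0 0 0 -0.16 0.012 0 0;0 0 0 -0.2 0.016 0 0;0 0 0 -0.24 0.019 0 0;0 0 0 -0.28 0.022 0 0;0 0 0 -0.32 0.025 0 0;0 0 0 -0.35 0.027 0 0")

```text
clock: 15.75
eef_pos: [0.4774, -0.0726, 0.0605]
ee_rot: [2.308, 2.128, 0.003]
force: [2.6, 5.8, 10.9]
width: 0.096
grip_force: 39.9
```

Call:
step_arm(moves="0 0 0 -0.04 0.003 0 0;0 0 0 -0.08 0.006 0 0;0 0 0 -0.12 0.009 0 0;0 0 0 -0.16 0.012 0 0;0 0 0 -0.2 0.016 0 0;0 0 0 -0.24 0.019 0 0;0 0 0 -0.28 0.022 0 0;0 0 0 -0.32 0.025 0 0;0 0 0 -0.34 0.026 0 0;0 0 0 -0.34 0.026 0 0")

```text
clock: 16.75
eef_pos: [0.443, -0.0697, 0.0605]
ee_rot: [2.309, 2.129, 0.003]
force: [-0.7, 8.6, 16.7]
width: 0.099
grip_force: 40.4
```

Call:
step_arm(moves="0 0 0 0 0 0 0.15;0 0 0 0 0 0 0.3;0 0 0 0 0 0 0.35;0 0 0 0 0 0 0.35;0 0 0 0 0 0.4 0.35;0 0 0 0 0 0.8 0.35;0 0 0 0 0 0.8 0.35")

```text
clock: 17.45
eef_pos: [0.4444, -0.0706, 0.143]
ee_rot: [2.305, 2.126, 0.005]
force: [0.2, -0.4, 0.1]
width: 0.354
grip_force: 0.0
```

Call:
step_arm(moves="0 0 0.128 0.06 -0.4 0 0.75;0 0 0.128 0.06 -0.71 0 0.75;0 0 0.128 0.06 -0.71 0 0.75")

```text
clock: 17.75
eef_pos: [0.4491, -0.1442, 0.1392]
ee_rot: [2.082, 2.35, -0.0]
force: [-0.5, -0.9, 0.1]
width: 0.749
grip_force: 0.0
```

Call:
step_arm(moves="0 0 0.127 0.06 -0.4 0 0.75;0 0 0.127 0.06 -0.71 0 0.75;0 0 0.127 0.06 -0.71 0 0.75")

```text
clock: 18.05
eef_pos: [0.4549, -0.215, 0.139]
ee_rot: [1.839, 2.545, -0.001]
force: [0.5, -0.3, -0.2]
width: 0.75
grip_force: 0.0
```

Call:
step_arm(moves="0 0 0 0.05 -0.4 0 0.75;0 0 0 0.05 -0.71 0 0.75;0 0 0 0.05 -0.71 0 0.75;0 0 0 0.05 -0.71 0 0.75")

```text
clock: 18.45
eef_pos: [0.459, -0.2826, 0.1387]
ee_rot: [-1.841, -2.544, -0.0]
force: [0.2, 0.1, 0.3]
width: 0.753
grip_force: 0.0
```

Run:
```python
from h import *
c=snap('scene');cv2.imwrite('pics/s3.png',cv2.resize(c['pixels'][80:380,150:470],(800,600)[:2] if 0 else (640,600),interpolation=cv2.INTER_CUBIC))
```

```text
(no output)
```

View pics/s3.png

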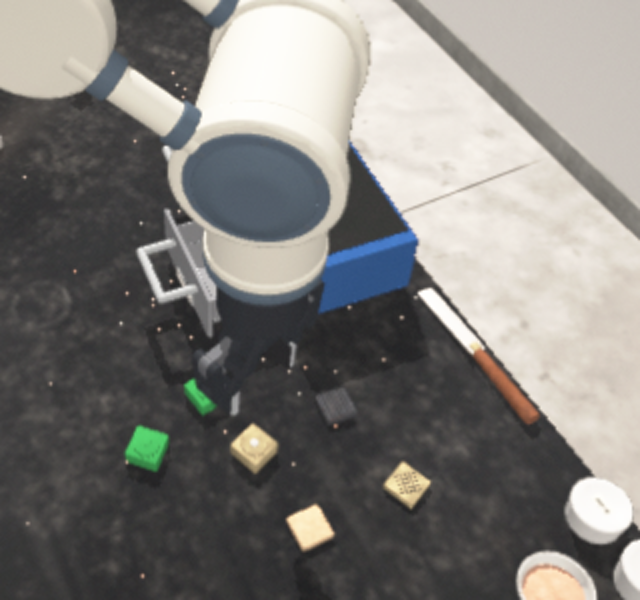

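Drawer b is out at (190,260) and the gripper is over the pad, whose dot is at (254,442). The pad hasn't moved.

Call:
step_arm(moves="0 0 0 0.025 0 -0.4 0.75;0 0 0 0.025 0 -0.8 0.75;0 0 0 0.025 0 -0.8 0.75")

```text
clock: 18.8
eef_pos: [0.4598, -0.2801, 0.0557]
ee_rot: [-1.834, -2.541, -0.001]
force: [-0.8, -0.6, 0.4]
width: 0.753
grip_force: 0.0
```

Call:
step_arm(moves="0 0 0 0 0 -0.2 0.75;0 0 0 0 0 -0.42 0.75;0 0 0 0 0 -0.42 0.75;0 0 0 0 0 -0.42 0.75")

```text
clock: 19.2
eef_pos: [0.4623, -0.2827, 0.0186]
ee_rot: [1.839, 2.547, 0.0]
force: [0.2, 0.2, 0.2]
width: 0.75
grip_force: 0.0
```

Call:
step_arm(moves="0 0 0 0 0 0 0.6;0 0 0 0 0 0 0.5;0 0 0 0 0 0 0.4;0 0 0 0 0 0 0.3;0 0 0 0 0 0 0.2;0 0 0 0 0 0 0.2;0 0 0 0 0 0 0.2")

```text
clock: 19.9
eef_pos: [0.4622, -0.2832, 0.0183]
ee_rot: [1.839, 2.546, -0.0]
force: [-1.9, 1.2, 14.7]
width: 0.39
grip_force: 38.5
```

Call:
step_arm(moves="0 0 0 0 0 0.3 0.2;0 0 0 0 0 0.6 0.2;0 0 0 0 0 1 0.2;0 0 0 0 0 1 0.2;0 0 0 0 0 1 0.2", grip_force=50)

```text
clock: 20.4
eef_pos: [0.4621, -0.2831, 0.1178]
ee_rot: [1.839, 2.545, -0.0]
force: [-0.0, -0.3, -3.9]
width: 0.383
grip_force: 53.7
```

Call:
step_arm(moves="0 0 -0.06 0.1 0.25 0 0.2;0 0 -0.128 0.2 0.5 0 0.2;0 0 -0.128 0.23 0.68 0 0.2;0 0 -0.128 0.23 0.68 0 0.2")

```text
clock: 20.8
eef_pos: [0.4841, -0.2125, 0.1156]
ee_rot: [-2.081, -2.348, 0.001]
force: [-0.0, -0.2, -3.5]
width: 0.383
grip_force: 53.6
```

Call:
step_arm(moves="0 0 -0.06 0.1 0.25 0 0.2;0 0 -0.127 0.2 0.5 0 0.2;0 0 -0.127 0.23 0.68 0 0.2;0 0 -0.127 0.23 0.68 0 0.2")

```text
clock: 21.2
eef_pos: [0.5074, -0.1453, 0.116]
ee_rot: [-2.305, -2.13, 0.001]
force: [-0.2, 0.2, -4.0]
width: 0.379
grip_force: 53.6
```

Call:
step_arm(moves="0 0 0 0.1 0.3 0 0.2;0 0 0 0.24 0.665 0 0.2;0 0 0 0.24 0.665 0 0.2;0 0 0 0.24 0.665 0 0.2")

```text
clock: 21.6
eef_pos: [0.5316, -0.0805, 0.1164]
ee_rot: [-2.307, -2.131, 0.002]
force: [0.3, 0.1, -3.7]
width: 0.379
grip_force: 53.7
```

Run:
```python
from h import *
print({k:np.round(v,3) for k,v in state().items() if k in('eef_pos','force','ee_rot')})
c=snap('scene');cv2.imwrite('pics/s4.png',cv2.resize(c['pixels'][60:260,190:400],(630,600),interpolation=cv2.INTER_CUBIC))
```

```text
{'eef_pos': array([ 0.532, -0.081,  0.116]), 'ee_rot': array([-2.307e+00, -2.131e+00,  2.000e-03]), 'force': array([ 0.288,  0.102, -3.66 ])}
```

View pics/s4.png

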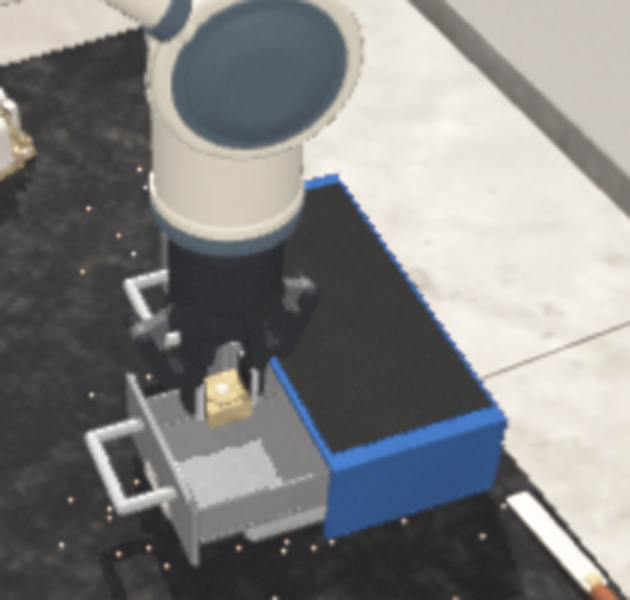

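The pad is held over drawer b at (225,395). The finger knuckles are wide along the chest's x and could touch its front edge, so I'll turn the jaws 90° before lowering.

Call:
step_arm(moves="0 0 0.5 0 0 0 0.2;0 0 0.5 0 0 0 0.2;0 0 0.5 0 0 0 0.2;0 0 0.5 0 0 0 0.2;0 0 0.5 0 0 0 0.2;0 0 0.5 0 0 0 0.2;0 0 0.5 0 0 0 0.2;0 0 0.5 0 0 0 0.2")

```text
clock: 22.45
eef_pos: [0.5316, -0.0814, 0.117]
ee_rot: [-1.322, -2.849, 0.0]
force: [0.8, -0.6, -3.2]
width: 0.384
grip_force: 53.6
```

Call:
step_arm(moves="0 0 0.5 0 0 0 0.2;0 0 0.5 0 0 0 0.2;0 0 0.5 0 0 0 0.2;0 0 0.5 0 0 0 0.2;0 0 0.5 0 0 0 0.2;0 0 0.5 0 0 0 0.2;0 0 0.5 0 0 0 0.2;0 0 0.5 0 0 0 0.2")

```text
clock: 23.25
eef_pos: [0.5319, -0.0808, 0.1172]
ee_rot: [-0.131, -3.139, 0.0]
force: [-1.0, -0.5, -3.2]
width: 0.384
grip_force: 53.6
```

Call:
step_arm(moves="0 0 0 0 0 -0.2 0.2;0 0 0 0 0 -0.4 0.2;0 0 0 0 0 -0.55 0.2;0 0 0 0 0 -0.62 0.2;0 0 0 0 0 -0.67 0.2;0 0 0 0 0 -0.67 0.2")

```text
clock: 23.85
eef_pos: [0.532, -0.0805, 0.0501]
ee_rot: [-0.128, -3.139, -0.0]
force: [0.7, -0.3, -3.6]
width: 0.383
grip_force: 53.6
```

Call:
step_arm(moves="0 0 0 0 0 -0.03 0.2;0 0 0 0 0 -0.06 0.2;0 0 0 0 0 -0.06 0.2")

```text
clock: 24.15
eef_pos: [0.532, -0.0805, 0.0443]
ee_rot: [0.127, 3.139, -0.0]
force: [-0.4, 0.5, -2.6]
width: 0.386
grip_force: 53.6
```

Call:
step_arm(moves="0 0 0 0 0 -0.01 0.2;0 0 0 0 0 -0.015 0.2;0 0 0 0 0 -0.015 0.2")

```text
clock: 24.45
eef_pos: [0.532, -0.0805, 0.0428]
ee_rot: [0.127, 3.139, -0.0]
force: [-0.4, 0.4, -3.2]
width: 0.386
grip_force: 53.6
```

Call:
step_arm(moves="0 0 0 0 0 -0.01 0.2;0 0 0 0 0 -0.01 0.2")

```text
clock: 24.65
eef_pos: [0.5325, -0.0806, 0.0423]
ee_rot: [0.127, 3.138, -0.0]
force: [0.0, 1.1, 7.5]
width: 0.383
grip_force: 54.8
```

Call:
step_arm(moves="0 0 0 0 0 0 0.41;0 0 0 0 0 0 0.45;0 0 0 0 0 0 0.5;0 0 0 0 0 0 0.52;0 0 0 0 0 0 0.55;0 0 0 0 0 0 0.55")

```text
clock: 25.25
eef_pos: [0.5319, -0.0805, 0.0417]
ee_rot: [-0.127, -3.139, 0.0]
force: [0.9, 0.8, 0.3]
width: 0.554
grip_force: 0.0
```

Call:
step_arm(moves="0 0 0 0 0 0.1 0.55;0 0 0 0 0 0.3 0.55;0 0 0 0 0 0.6 0.55;0 0 0 0 0 1 0.55;0 0 0 0 0 1 0.55;0 0 0 0 0 1 0.55")

```text
clock: 25.85
eef_pos: [0.5324, -0.0806, 0.1432]
ee_rot: [0.127, 3.137, -0.001]
force: [0.1, -0.1, 0.1]
width: 0.55
grip_force: 0.0
```

Call:
step_arm(moves="0 0 0 -0.5 0 0.5 0.55;0 0 0 -1 0 0.8 0.55;0 0 0 -1 0 0.8 0.55;0 0 0 -1 0 0.8 0.55")

```text
clock: 26.25
eef_pos: [0.4294, -0.0802, 0.2228]
ee_rot: [-0.128, -3.139, 0.0]
force: [-0.1, -0.1, -0.6]
width: 0.553
grip_force: 0.0
```

Call:
step_arm(moves="0 0 0 -0.2 -0.5 0 0.55;0 0 0 -0.4 -1 0 0.55;0 0 0 -0.4 -1 0 0.55;0 0 0 -0.4 -1 0 0.55")

```text
clock: 26.65
eef_pos: [0.3916, -0.1816, 0.221]
ee_rot: [-0.132, -3.138, -0.001]
force: [1.0, 0.1, -0.1]
width: 0.546
grip_force: 0.0
```

Call:
step_arm(moves="0 0 0 0 -0.5 0 0.55;0 0 0 0 -1 0 0.55;0 0 0 0 -1 0 0.55;0 0 0 0 -1 0 0.55")

```text
clock: 27.05
eef_pos: [0.3924, -0.2802, 0.2209]
ee_rot: [-0.128, -3.138, -0.002]
force: [-0.5, 0.5, -0.0]
width: 0.545
grip_force: 0.0
```

Run:
```python
from h import *
a=snap('top')['pixels'][100:250,165:365];cv2.imwrite('pics/t5.png',cv2.resize(a,(800,600),interpolation=cv2.INTER_CUBIC))
```

```text
(no output)
```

View pics/t5.png

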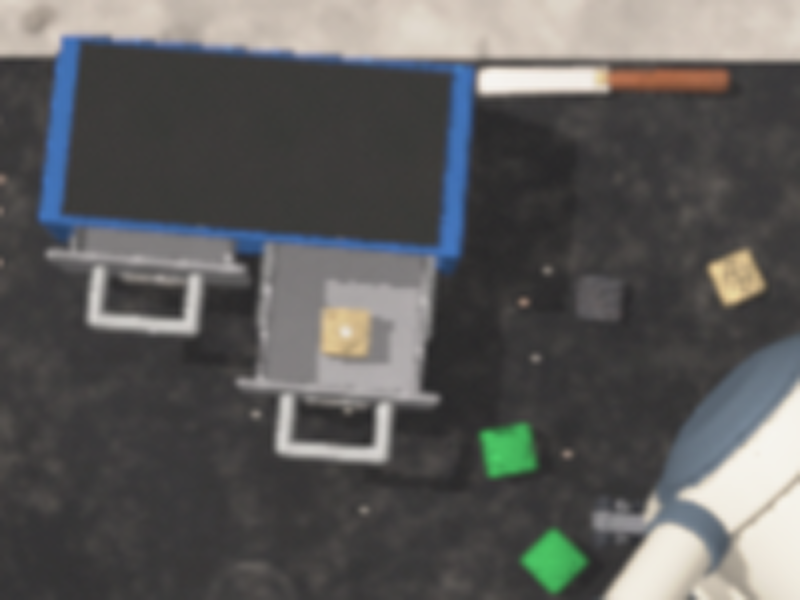

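Drawer a is home, with its handle at (144,325). Drawer b is out, the pad lies inside it at (346,332), and the arm is clear. I'm handing the job in.

```bash
python3 -c "
from rig import *
print(close_job())"
```

```text
the job is handed in; nothing more can be done
None
```

I pushed drawer_a home over its catch until it met the stiff buffer (about 21 N), pulled drawer_b about 82 mm out of its 95 mm travel, set the brass loading pad in it and left it open, with no other plate handled, then handed the job in at about 27 s; it returned no verdict.

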